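Lock the boxes into a freezer rack, then lift it and hold it level

ROBOT

A 6-joint arm with a two-finger parallel gripper is mounted at the origin on a cart in front of the work surface, level with it; the furniture and walls round the work are solid. World frame = base frame: x ahead of the robot, y to its left, z up, the work surface at z = 0. Lengths are in mm, angles in degrees, forces in N, time in s.
With the tool pointing down it reaches from about 275 to 850 mm from the base axis. Payload 19 kg.
Tool frame: the origin (TCP) lies between the finger pads, 19 mm behind the fingertips; this is the grasp point; z points along the fingers, y is the line along which they close (so a half turn about z gives the same grasp; the last joint's range is limited). The gripper opens to 85 mm and grips with 20 to 120 N. Pads are 22 mm wide; open, the fingers measure 114 mm over their backs; the gripper's body (76 mm by 85 mm) begins 54 mm behind the grasp point. The pads swing forward as they close: fully open they stand 13 mm farther back than shut.
Start: joints at [55.806, 8.623, 82.357, -0, 89.026, -7.678], TCP at [256.712, 514.482, 249.967] pointing down, gripper open.
Joint ranges: [-160.23, 160.23], [-39.13, 120.54], [6.94, 153.29], [-79.49, 259.48], [9.18, 160.14], [-161.06, 161.06]. Speed limits (degrees/s): [108.29, 108.29, 127.2, 172.46, 172.46, 172.46].

INTERFACE

Orientations are given as [roll, pitch, yaw] about the fixed x, y, z axes, in that order (R = Rz(yaw) Ry(pitch) Rx(roll)).
In Python, from station import env gives the robot as it stands.
- The arm moves only by the shell command python3 -m jog 'ROWS'. ROWS is JSON, one flat list of numbers, 7 for each row, row after row: the shift along the tool's x, y, z in cm, then the turn, a rotation vector about the tool's x, y, z in degrees, then the opening, from 0 (shut) to 1 (fully open). In form: [x, y, z, rx, ry, rz, jaw, x, y, z, rx, ry, rz, jaw, ...]. A call has 1 to 12 rows; each row is the pose to reach, as a shift and turn from the pose commanded when the call began, along the tool's axes at that moment; what a row does not reach only later rows make up. A row lasts 1/8 s, in which the tool goes at most 62.5 mm and 10.7 degrees, less where a joint would pass 70% of its speed; a pose out of reach is approached as far as the arm can. A call with a gripper value outside its range is refused whole. The fingers move at their own pace and stop on an object; the grip force is fixed at half the most. Time passes only in rows, so rows that repeat a pose let the fingers close. It gives the time, the measured TCP pose, the force, the opening and the grip force at its end, in the units of the state.
- env.get_state(): the state, without advancing time (a new reading comes with each control period).
- env.grab_frame(name): name is "scene" or "top" or "wrist"; returns a dict with "pixels" (384x512x3 uint8, red, green, blue), "range_z" (384x512 float32, mm along the optical axis (not along the pixel's ray), 0 where there is no reading), "fx", "fy", "cx", "cy" (pixels), "R" (3x3) and "t" (3): a world point X has camera coordinates R X + t. Camera axes: x right, y down, z forward; pixel columns grow to the right and rows downward; lengths in mm; the calibration is good to about 2 mm. A picture is of the moment at which its call begins.
- env.close_job(): hands the job in; it is judged then, once.
Trained networks look in the newest picture that a camera, given by its name, has taken for a name from the list of things; names that differ only in an ending like _2 or _b are one class to them, and where a whole thing is asked for, a point or a joint stands for the part that bears it (a point fixed in the world has none). Each returns a list of dicts, best first, with "conf" (0 to 1); they miss things now and then, are a little off and sometimes report something else, mostly with a low value. They report only what shows in the picture. A call takes as long as a camera call.
- env.boxes_of(name, camera): "uv" ([column, row] in pixels, amid what is visible of it).
- env.tip_of(name, camera): "uv" ([column, row] in pixels: a listed point, or the origin of a listed thing).
The state is a dict: "clock": time; "joint_pos": joint angles; "joint_vel": joint speeds; "tau": joint torques, N m; "position": TCP position; "tool_rot": TCP orientation; "ft_force": force on the tool from outside, world axes, zero at the start; "torque": the same for the moment, N m; "grip_width": opening from 0.0 (shut) to 1.0 (fully open); "grip_force": force on a finger pad.
Only numpy, scipy, OpenCV 4.12 (cv2) and the standard library are available. Lean on these libraries where they do the work, as an engineer would, in place of code of your own. Each camera call takes 0.05 s, during which the arm holds its last target. There are 200 camera calls.

TASK

Get the freezer rack ready to carry: push the upper box, which sticks out of the rack's front, fully home against the back wall, then take the locking rod out of the cooling block and drop it all the way down through the hole in the rack's front corner, so that it bars both boxes in, and let go of it. Then take the rack by its handle, lift it upright about 10 cm off the worktop and finish holding it there, level and still, with the boxes and rod still in it; do not put it down again. Leave the violet tube rack, the pen cup and the timer where they stand.

Things in the scene. Friction and masses are not known exactly. Their poses are not given: they have to be found in the camera images.
- freezer_rack: Freezer rack of bare aluminium sheet, loose, 0.6 to 0.9 kg loaded: two open-fronted compartments, one over the other. Origin at the underside; local mm: x -80 (open front, robot side) to +77 (back), y -71 to 71, z up. Walls 2 mm: inside width 138, back wall's inner face at x = 75. Lower floor top z = 3, upper floor top z = 63, top sheet z 120 to 123, handle above.
- rack_notch (a point): Middle of the finger notch in the front edge of the rack's top sheet, rack-local (-65, 0, 123) mm. The same notch is cut in all three sheets: 70 mm wide (y -35 to 35), 30 mm deep (x -80 to -50), so that closed fingers pointing down from above can follow a box all the way in. Beside it stand front tabs; the right one (local -y) has the rod hole.
- rack_hole (a point): Centre of the mouth of the 14 mm rod hole in the rack's front right tab, at the top sheet's upper face, rack-local (-67, -52, 123) mm. Holes of the same size lie straight below it in the upper floor and in the bottom. A box that is not home blocks the way.
- rack_handle (a point): Centre of the handle bar, rack-local (2, 0, 168) mm. The steel bar runs along the rack's y, 100 mm clear between its uprights, 10 mm thick (x), 16 mm tall (z 160 to 176), 37 mm clear above the top sheet. It is nearly over the loaded rack's centre of mass. Grip it firmly (40 N).
- box_upper: Blue card freezer box with fixed lid, 130 x 130 x 51 mm, about 0.14 kg, loose in the upper compartment. Origin at the centre of its underside, axes as the rack's. At the start it sticks out: its origin is at rack-local x = -45 to -30 mm. Fully home it is at x = +10 (front face at x = -55). It slides with less than 3 N.
- box_lower: White card freezer box, 130 x 130 x 51 mm, in the lower compartment, already home. Origin at the centre of its underside.
- lock_rod: Locking rod, upright, loose, 50 g: steel, 10 mm in diameter with a tapered foot, 121 mm long up to a flange 24 mm wide and 4 mm thick; above it a black knob. Origin at the foot, z up along the rod. At the start it stands 24 mm deep in a well of the cooling block, foot 6 mm above the worktop. Right down in the rack its flange rests on the top sheet.
- rod_knob (a point): Centre of the rod's black cylindrical knob, the place to grip it: 16 mm in diameter, from 125 to 149 mm above the foot, centre at 137 mm.
- cold_block: Dark blue cooling block for microtubes, 140 x 220 x 45 mm, 0.9 kg, body 30 mm high with square wells; the rod stands in one near its middle. Origin at the centre of its underside.
- tube_rack: Bystander: violet tube rack with two 50 ml tubes, 112 x 146 mm, tubes 125 mm high. Origin at the centre of its underside.
- pen_cup: Bystander: blue mesh pen cup with pens, 74 mm wide, 150 mm high. Origin at the centre of its underside.
- bench_timer: Bystander: small white bench timer, 50 x 58 x 62 mm. Origin at the centre of its underside.

How it is judged (in metres and radians):
On the way, in this order (a step that is already met when the one before it is completed fails the run):
1. the upper box is pushed home against the back wall (x of box_upper in the frame of freezer_rack above 0.006 m and z of box_upper in the frame of freezer_rack between 0.058 and 0.07 m), for 0.2 s.
2. the locking rod is right down in its hole and let go, both boxes home (x of box_upper in the frame of freezer_rack above 0.003 m and z of box_upper in the frame of freezer_rack between 0.058 and 0.07 m and x of box_lower in the frame of freezer_rack above 0 m and z of box_lower in the frame of freezer_rack below 0.01 m and z of lock_rod in the frame of freezer_rack between -0.004 and 0.008 m and x of lock_rod in the frame of freezer_rack between -0.073 and -0.061 m and y of lock_rod in the frame of freezer_rack between -0.058 and -0.046 m and contact force between the fingers and lock_rod below 0.1 N), for 0.2 s.
At the end, for the whole second after the job is handed in: Gripper alone holds the rack by its handle (TCP within 50 mm of its middle), underside 70 to 140 mm up, within 4 degrees of level, still (under 20 mm/s, 0.1 rad/s); upper box within 8 mm, lower within 10 mm of the back wall, each in its compartment; rod in its hole, within 6 mm of right down (x of box_upper in the frame of freezer_rack above 0.002 m and z of box_upper in the frame of freezer_rack between 0.058 and 0.07 m and x of box_lower in the frame of freezer_rack above 0 m and z of box_lower in the frame of freezer_rack below 0.01 m and z of lock_rod in the frame of freezer_rack between -0.004 and 0.008 m and x of lock_rod in the frame of freezer_rack between -0.073 and -0.061 m and y of lock_rod in the frame of freezer_rack between -0.058 and -0.046 m and height (world z) of freezer_rack between 0.07 and 0.14 m and angle between freezer_rack's own z axis and vertical below 0.07 rad and linear speed of freezer_rack below 0.02 m/s and angular speed of freezer_rack below 0.1 rad/s and contact force between the fingers and freezer_rack above 3 N and distance between the grasp point and rack_handle below 0.05 m and contact force between freezer_rack and tube_rack below 0.05 N and contact force between freezer_rack and cold_block below 0.05 N and contact force between freezer_rack and pen_cup below 0.05 N and contact force between freezer_rack and bench_timer below 0.05 N); the arm keeps its last pose, push and grip.
It fails at once if the violet tube rack, the pen cup or the timer was moved more than 30 mm (distance of any of tube_rack, pen_cup, bench_timer from where it was at the start of the episode above 0.03 m).
It fails at once if the freezer rack was tipped by more than 20 degrees (angle between freezer_rack's own z axis and vertical above 0.35 rad).
It also fails if it takes over 72 s, if anything falls off the work surface, if the arm or the gripper's body presses on something with over 40 N, if the wrist force passes 120 N, or if a joint passes its speed limit or range.

## Working session

There is one attempt and no reset: what is moved stays moved. The work goes in short steps, Python scripts to look and compute and a shell command to move; the robot and the scene stay as the last step left them, time stands still between calls to the robot, and variables do not carry over. Pictures are saved under pics/ and viewed, at most 10 in all, crops included, and the job is handed in when it is done.

```bash
mkdir -p pics; cat > h.py <<'E'
import numpy as np, cv2
from station import env
from scipy.spatial.transform import Rotation as Ro
def w(f,uv,d=None):
    u,v=uv
    if d is None:
        p=f["range_z"][max(0,int(v)-2):int(v)+3,max(0,int(u)-2):int(u)+3]; p=p[p>0]; d=np.median(p) if p.size else 0
    c=np.array([(u-f["cx"])/f["fx"]*d,(v-f["cy"])/f["fy"]*d,d])
    return np.array(f["R"]).T@(c-np.array(f["t"]))
def atz(f,uv,z):
    R=np.array(f["R"]);t=np.array(f["t"]);C=-R.T@t
    r=R.T@np.array([(uv[0]-f["cx"])/f["fx"],(uv[1]-f["cy"])/f["fy"],1]); return C+r*(z-C[2])/r[2]
def cloud(f):
    d=f["range_z"];v,u=np.indices(d.shape)
    c=np.stack([(u-f["cx"])/f["fx"]*d,(v-f["cy"])/f["fy"]*d,d],-1).reshape(-1,3)
    return ((c-np.array(f["t"]))@np.array(f["R"])).reshape(d.shape+(3,))
def save(f,n): cv2.imwrite("pics/"+n+".png",cv2.cvtColor(f["pixels"],cv2.COLOR_RGB2BGR))
np.set_printoptions(precision=1,suppress=True)
E
python3 - <<'E'
from h import *
s=env.get_state();print(s)
F={}
for c in("scene","top"):
    f=F[c]=env.grab_frame(c);save(f,c+"0");np.save(c+"0.npy",f,allow_pickle=True)
    print(c,-np.array(f["R"]).T@f["t"])
    for n,z in(("rack_notch",123),("rack_hole",123),("rack_handle",168),("rod_knob",137+6),("lock_rod",6),("freezer_rack",0),("box_upper",63)):
        for r in env.tip_of(n,c)[:2]: print(n,round(r["conf"],2),r["uv"],atz(f,r["uv"],z),w(f,r["uv"]))
    for n in("tube_rack","pen_cup","bench_timer","cold_block"):
        for r in env.boxes_of(n,c)[:1]: print(n,round(r["conf"],2),r["uv"],w(f,r["uv"]))
a=F["scene"]["pixels"];b=F["top"]["pixels"]
cv2.imwrite("pics/both.png",cv2.cvtColor(cv2.resize(np.vstack([a,b]),(800*1,1200))[:, :],cv2.COLOR_RGB2BGR))
E
```

```text
{'clock': 0.0, 'joint_pos': array([55.8,  8.7, 82.4,  0. , 89. , -7.7]), 'joint_vel': array([ 0.1,  0.1,  0.1,  0.1, -0.1,  0.1]), 'tau': array([  0. , -71.3, -57.1,  -0. ,   0. ,   0. ]), 'position': array([256.6, 514.3, 249.4]), 'tool_rot': array([-179.9,   -0. ,  153.5]), 'ft_force': array([-0.1,  0.3,  0.3]), 'torque': array([-0.1,  0. , -0. ]), 'grip_force': 0.0, 'grip_width': 1.0018062156047596}
scene [-299.7 -984.2  806.5]
rack_notch 0.81 [262.6, 200.8] [591.4 -53.1 123. ] [595.2 -49.1 120.1]
rack_hole 0.89 [277.3, 212.9] [ 571.4 -136.3  123. ] [ 578.6 -129.4  117.4]
rack_handle 0.97 [279.0, 184.1] [644.3 -69.3 168. ] [639.8 -73.7 171.1]
rod_knob 0.73 [321.9, 233.3] [ 555.2 -316.8  143. ] [ 545.3 -324.5  150.6]
lock_rod 0.74 [314.7, 276.0] [ 546.8 -309.8    6. ] [ 520.5 -330.7   30.9]
freezer_rack 0.58 [278.3, 231.2] [646.  -70.4   0. ] [ 577.5 -136.5   58.4]
box_upper 0.82 [268.1, 215.0] [617. -52.  63.] [ 554.5 -115.6  113.7]
tube_rack 0.78 [172.7, 196.2] [497.  302.9  35.4]
pen_cup 0.58 [339.8, 230.7] [ 685.7 -279.    79.9]
bench_timer 0.53 [223.9, 181.5] [706.9 277.4  33.6]
cold_block 0.77 [311.3, 279.0] [ 504.2 -333.    30.6]
top [ 523.9    2.6 1395.2]
rack_notch 0.83 [274.7, 203.4] [570.6 -75.8 123. ] [571.  -76.4 113.3]
rack_hole 0.77 [291.6, 203.3] [ 570. -122.  123.] [ 570.1 -122.1  121.3]
rack_handle 0.98 [269.3, 179.9] [631.3 -60.2 168. ] [631.2 -60.1 169.7]
rod_knob 0.55 [368.6, 212.0] [ 542.1 -326.3  143. ] [ 542.  -323.7  152.9]
rod_knob 0.26 [291.1, 202.2] [ 572.3 -118.8  143. ] [ 573.1 -120.7  122.7]
lock_rod 0.6 [352.4, 210.4] [ 549.8 -314.1    6. ] [ 549.3 -308.8   29.6]
box_upper 0.75 [269.0, 194.0] [600.  -63.8  63. ] [596.6 -60.8 122.4]
box_upper 0.33 [291.8, 202.4] [ 574.8 -128.5   63. ] [ 572.5 -122.6  122.7]
tube_rack 0.75 [143.1, 235.2] [488.9 299.9  48.4]
pen_cup 0.63 [340.7, 158.0] [ 707.8 -284.7    5. ]
cold_block 0.79 [352.1, 216.2] [ 532.4 -307.1   30.4]
```

View pics/top0.png

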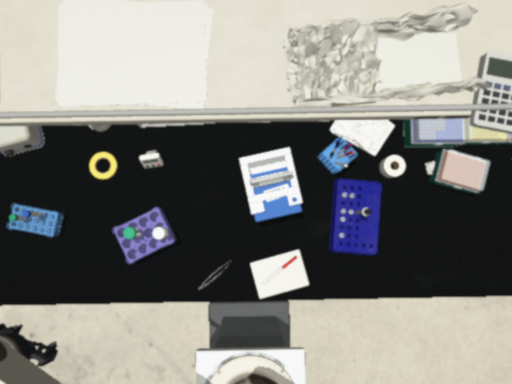

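View pics/scene0.png

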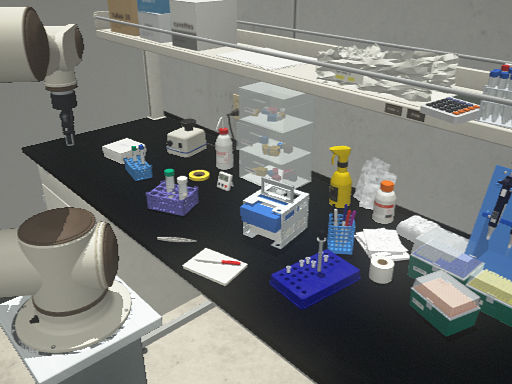

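The top view shows the rack at about (270,183), turned roughly 10° left. The box sticks out at the bottom to about (280,212), the rod knob is at (366,212) and the pen cup is at (338,155). The scene view agrees. Next I fit the rack pose from the depth.

```bash
cat >> h.py <<'E'
def rackfit(P):
    "handle bar PCA + top sheet rectangle from Nx3 points"
    b=P[(P[:,2]>158)&(P[:,2]<182)][:,:2]; bc,_,ba=cv2.minAreaRect(b.astype(np.float32))[0:1]+(0,0) if 0 else (b.mean(0),0,0)
    e=np.linalg.eigh(np.cov((b-bc).T))[1][:,1]; e=e*np.sign(e[1]); 
    t=P[(P[:,2]>112)&(P[:,2]<130)][:,:2]
    print("bar",len(b),bc,"yaw",np.degrees(np.arctan2(-e[0],e[1])),"ext",np.ptp((b-bc)@e)); print("sheet",len(t),cv2.minAreaRect(t.astype(np.float32)))
    return bc
def torack(p,o,yaw):
    c,s=np.cos(np.radians(yaw)),np.sin(np.radians(yaw)); d=np.array(p)[...,:2]-o; return np.stack([d[...,0]*c+d[...,1]*s,-d[...,0]*s+d[...,1]*c],-1)
E
python3 - <<'E'
from h import *
for c in("top","scene"):
    f=np.load(c+"0.npy",allow_pickle=True).item();P=cloud(f).reshape(-1,3)
    m=(abs(P[:,0]-620)<120)&(abs(P[:,1]+65)<120)&(P[:,2]<200);rackfit(P[m])
    k=(np.hypot(P[:,0]-543,P[:,1]+322)<25)&(P[:,2]>115)&(P[:,2]<170);print("knob",k.sum(),P[k].mean(0),P[k].min(0),P[k].max(0))
    b=m&(P[:,2]>100)&(P[:,2]<118)&(P[:,0]<560);print("box top?",b.sum(),P[b].min(0),P[b].max(0))
E
```

```text
bar 177 [638.7 -63.2] yaw 11.513930863607793 ext 116.03558461048063
sheet 2285 ((624.6129760742188, -66.46138000488281), (179.6710662841797, 144.35955810546875), 11.813962936401367)
knob 62 [ 545.  -318.8  141.7] [ 534.3 -328.7  126.8] [ 556.2 -309.9  159.7]
box top? 348 [ 526.2 -146.2  104.7] [560.  -8. 118.]
bar 189 [638.8 -66.9] yaw 11.562144793457279 ext 116.8049651572596
sheet 1196 ((627.8792724609375, -65.38453674316406), (189.17376708984375, 145.77645874023438), 11.315900802612305)
knob 93 [ 544.  -322.9  140.1] [ 535.  -332.6  117.4] [ 553.8 -311.6  157.9]
box top? 311 [ 523.7 -150.2  100.1] [559.9  -7.3 118. ]
```

```bash
python3 -m jog '[-10,-6.6,-8,0,0,10,0, -20,-13.2,-8,0,0,20,0, -30,-19.8,-8,0,0,30,0, -40,-26.4,-8,0,0,40,0, -50,-33,-8,0,0,52,0, -55.4,-36.5,-8,0,0,52,0, -55.4,-36.5,-8,0,0,52,0, -55.4,-36.5,-8,0,0,52,0, -55.4,-36.5,-8,0,0,52,0, -55.4,-36.5,-8,0,0,52,0, -55.4,-36.5,-8,0,0,52,0, -55.4,-36.5,-8,0,0,52,0]'
python3 - <<'E'
from h import *
f=env.grab_frame("wrist");save(f,"w1");np.save("w1.npy",f,allow_pickle=True);print(env.get_state()["position"],env.get_state()["tool_rot"],-np.array(f["R"]).T@f["t"],f["R"])
for n,z in(("rack_notch",123),("rack_hole",123),("rack_handle",176),("rod_knob",155),("box_upper",63)):
    for r in env.tip_of(n,"wrist")[:2]: print(n,round(r["conf"],2),r["uv"],atz(f,r["uv"],z),w(f,r["uv"]))
P=cloud(f).reshape(-1,3);m=(f["range_z"].ravel()>0)&(abs(P[:,0]-620)<120)&(abs(P[:,1]+65)<120)&(P[:,2]<200);rackfit(P[m])
E
```

```text
clock: 2.7
position: [590.5, -62.5, 328.9]
tool_rot: [-179.9, -0.0, 101.3]
ft_force: [-0.0, 0.5, -0.1]
grip_width: 0.003
grip_force: 0.0
[589.9 -60.8 329.3] [-179.9   -0.   101.4] [574.1  16.  452.4] [[ 1.   0.2 -0. ]
 [ 0.2 -0.9  0.3]
 [ 0.1 -0.3 -1. ]]
rack_notch 0.9 [241.1, 172.7] [571.2 -72.3 123. ] [571.1 -75.1 112.7]
rack_hole 0.85 [239.7, 215.6] [ 579.4 -127.4  123. ] [ 579.5 -131.9  112.7]
rack_hole 0.68 [303.1, 186.2] [648.  -74.2 123. ] [636.2 -59.8 175.6]
rack_handle 0.78 [303.0, 186.6] [636.1 -60.1 176. ] [636.2 -60.2 175.7]
rod_knob 0.45 [262.7, 164.6] [592.5 -50.4 155. ] [594.5 -57.6 122.8]
box_upper 0.7 [266.2, 166.3] [603.5 -72.3  63. ] [599.  -58.8 122.6]
bar 1200 [637.  -58.5] yaw 11.592951975981101 ext 115.99734724691183
sheet 12510 ((624.2899169921875, -65.44554138183594), (179.94725036621094, 143.77816772460938), 11.56169605255127)
```

View pics/w1.png

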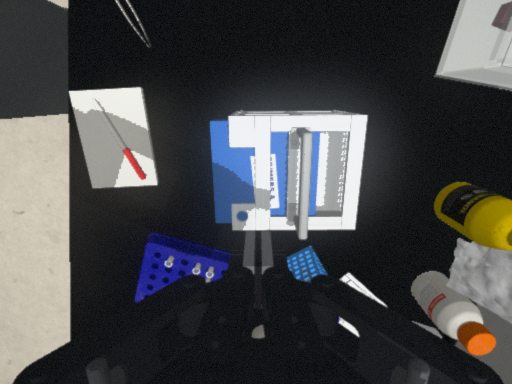

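The wrist view shows the rack upright, with the handle bar at (304,185), the rod hole at (242,215) over the protruding blue box, and the box front edge at column ~212. I refine the pose from the white sheet's edges.

```bash
python3 - <<'E'
from h import *
f=np.load("w1.npy",allow_pickle=True).item();C=cloud(f);P=C.reshape(-1,3);ok=f["range_z"].ravel()>0
m=ok&(abs(P[:,0]-620)<120)&(abs(P[:,1]+65)<120)
yaw=11.55
q=torack(P,np.array([636.7,-64.9]),yaw)
s=m&(P[:,2]>119)&(P[:,2]<127)
for i in(0,1): print("sheet",i,np.percentile(q[s][:,i],[.1,.5,1,99,99.5,99.9]))
h=m&(P[:,2]>172)&(P[:,2]<182);print("handle",np.percentile(q[h],[1,50,99],axis=0),np.median(P[h][:,2]))
b=m&(P[:,2]>105)&(P[:,2]<117)&(q[:,0]<-82)
for i in(0,1):print("box",np.percentile(q[b][:,i],[.5,1,5,50,95,99,99.5]))
# hole centroid: blue pixels in right tab
hs=cv2.cvtColor(f["pixels"],cv2.COLOR_RGB2HSV); bl=((hs[...,0]>95)&(hs[...,0]<125)&(hs[...,1]>100)).astype(np.uint8)
n,_,st,ce=cv2.connectedComponentsWithStats(bl)
for i in range(1,n):
    if np.hypot(*(ce[i]-[242,215]))<12: print(ce[i],st[i],atz(f,ce[i],121),torack(atz(f,ce[i],121),np.array([636.7,-64.9]),yaw))
E
```

```text
sheet 0 [-79.1 -78.5 -77.7  76.5  76.9  77.4]
sheet 1 [-69.4 -68.9 -68.6  72.3  72.4  72.5]
handle [[ -2.3 -53.7]
 [  2.1   7.5]
 [  7.5  58.6]] 175.20486635151053
box [-102.1 -102.  -101.2  -92.1  -83.   -82.2  -82.1]
box [-63.1 -61.9 -56.2   6.8  60.8  64.8  65.5]
[241.6 215.5] [237 212  10   8  66] [ 581.8 -127.7  121. ] [-66.4 -50.5]
```

```bash
python3 -m jog '[-0.6,-4.5,0,0,0,0,0, -1.2,-8.5,0,0,0,0.15,0, -1.2,-8.5,5,0,0,0.15,0, -1.2,-8.5,10,0,0,0.15,0, -1.2,-8.5,15,0,0,0.15,0, -1.2,-8.5,19,0,0,0.15,0, -1.2,-8.5,22.4,0,0,0.15,0, -1.2,-8.5,22.4,0,0,0.15,0, -1.2,-8.5,22.4,0,0,0.15,0, -1.2,-8.5,22.4,0,0,0.15,0]'
python3 -c "
from h import *
s=env.get_state();print(s['ft_force'],s['tool_rot'],torack(s['position'],np.array([636.7,-63.3]),11.55))"
```

```text
clock: 4.25
position: [509.3, -88.2, 107.7]
tool_rot: [179.9, 0.1, 101.3]
ft_force: [0.7, -0.7, -0.9]
grip_width: 0.004
grip_force: 0.0
[ 0.7 -0.7 -0.9] [179.9   0.1 101.3] [-129.8    1.1]
```

```bash
python3 -m jog '[-0.1,1,0.2,0,0,0,0, -0.1,2,0.2,0,0,0,0, -0.1,2.6,0.2,0,0,0,0, -0.1,3.2,0.2,0,0,0,0, -0.1,3.8,0.2,0,0,0,0, -0.1,4.3,0.2,0,0,0,0, -0.1,4.8,0.2,0,0,0,0, -0.1,5.2,0.2,0,0,0,0, -0.1,5.5,0.2,0,0,0,0, -0.1,5.5,0.2,0,0,0,0, -0.1,5.5,0.2,0,0,0,0]'
cat > chk.py <<'E'
from h import *
s=env.get_state();print(s['ft_force'],s['tool_rot'],"tcp rack",torack(s['position'],np.array([636.7,-63.3]),11.55),s['position'])
f=env.grab_frame("wrist");P=cloud(f).reshape(-1,3);q=torack(P,np.array([636.7,-63.3]),11.55)
m=(f["range_z"].ravel()>0)
h=m&(P[:,2]>170)&(P[:,2]<182)&(abs(q[:,0]-2)<15)&(abs(q[:,1])<65)
print("handle",h.sum(),np.percentile(q[h],[2,50,98],axis=0) if h.sum() else "")
sh=m&(P[:,2]>118)&(P[:,2]<127)&(abs(q[:,0])<100)&(abs(q[:,1])<85);print("sheet",np.percentile(q[sh],[.5,99.5],axis=0))
b=m&(P[:,2]>100)&(P[:,2]<117)&(q[:,0]<-40)&(q[:,0]>-110)&(abs(q[:,1])<34);print("box front",b.sum(),np.percentile(q[b][:,0],[.5,1,5,50]) if b.sum() else "")
import sys
save(f,sys.argv[1])
E
python3 chk.py w2
```

```text
clock: 5.62
position: [562.6, -78.3, 104.0]
tool_rot: [180.0, 0.0, 101.3]
ft_force: [-0.5, 0.6, -0.3]
grip_width: -0.001
grip_force: 0.0
[-0.5  0.6 -0.3] [180.    0.  101.3] tcp rack [-75.6   0.1] [562.6 -78.3 104. ]
handle 0 
sheet [[-79.6 -23.5]
 [ 16.7  70.8]]
box front 3089 [-89.7 -89.3 -86.1 -59. ]
```

View pics/w2.png

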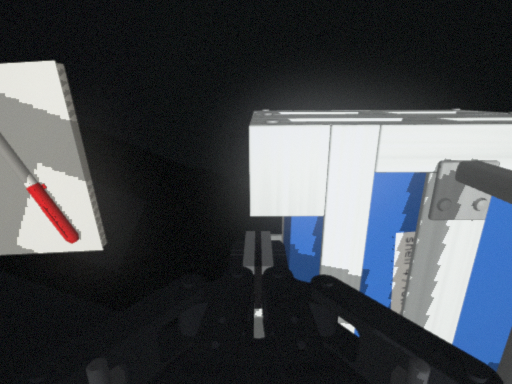

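The box has gone most of the way in: its edge is at column ~284, with the fingers at 245–275 in the notch. I continue pushing gently.

```bash
python3 -m jog '[0,0.3,0,0,0,0,0, 0,0.5,0,0,0,0,0, 0,0.5,0,0,0,0,0, 0,0.5,0,0,0,0,0]'; python3 chk.py w3; python3 -m jog '[0,0.2,0,0,0,0,0, 0,0.3,0,0,0,0,0, 0,0.3,0,0,0,0,0]';  python3 chk.py w4
```

```text
clock: 6.18
position: [567.6, -77.3, 104.0]
tool_rot: [180.0, 0.0, 101.3]
ft_force: [0.3, -0.7, 0.4]
grip_width: 0.003
grip_force: 0.0
[ 0.3 -0.7  0.4] [180.    0.  101.3] tcp rack [-70.5   0.1] [567.6 -77.3 104. ]
handle 200 [[-12.8   6.6]
 [-11.2  12.6]
 [ -2.9  13.6]]
sheet [[-79.2 -20.1]
 [ 22.   70.8]]
box front 2363 [-84.7 -84.4 -82.  -56.9]
clock: 6.6
position: [570.4, -76.8, 104.0]
tool_rot: [-180.0, 0.0, 101.3]
ft_force: [-4.4, -1.4, 1.7]
grip_width: -0.001
grip_force: 2.0
[-4.4 -1.4  1.7] [-180.     0.   101.3] tcp rack [-67.7   0. ] [570.4 -76.8 104. ]
handle 608 [[-12.8   7.9]
 [ -8.3  12.8]
 [ -1.9  16.8]]
sheet [[-79.  -18.5]
 [ 24.8  70.9]]
box front 1996 [-81.9 -81.6 -79.7 -55.7]
```

```bash
python3 -m jog '[0,0.15,0,0,0,0,0, 0,0.3,0,0,0,0,0, 0,0.3,0,0,0,0,0, 0,0.3,0,0,0,0,0]'; python3 chk.py w5
```

```text
clock: 7.15
position: [573.3, -76.2, 104.0]
tool_rot: [-180.0, 0.0, 101.3]
ft_force: [-4.7, -0.9, 1.8]
grip_width: -0.006
grip_force: 2.5
[-4.7 -0.9  1.8] [-180.     0.   101.3] tcp rack [-64.7   0.1] [573.3 -76.2 104. ]
handle 954 [[-12.8   8.4]
 [ -8.   13.1]
 [  0.9  16.5]]
sheet [[-76.  -18.2]
 [ 27.6  71.4]]
box front 1994 [-78.9 -78.7 -76.6 -52.5]
```

The force held at ~4.7 N and the rack's front edge slid 3 mm, so the box is home. I back off and re-measure from above.

```bash
python3 -m jog '[0,-2.5,0,0,0,0,0, 0,-2.5,-5,0,0,0,0.5, 0,-2.5,-10,0,0,0,0.5, 0,-1,-15,0,0,0,0.5, 0,1,-20,0,0,0,0.5, 1.2,2,-22.5,0,0,0,0.5, 1.2,2,-22.5,0,0,0,0.5, 1.2,2,-22.5,0,0,0,0.5]'
cat > rk.py <<'E'
from h import *
import sys
f=env.grab_frame("wrist");save(f,sys.argv[1]);P=cloud(f).reshape(-1,3);yaw=11.55;o=np.array([636.7,-63.3]);q=torack(P,o,yaw)
m=(f["range_z"].ravel()>0)&(abs(q[:,0])<100)&(abs(q[:,1])<85)
rackfit(P[m])
s=m&(P[:,2]>119)&(P[:,2]<127)
for i in(0,1): print("sheet",i,np.percentile(q[s][:,i],[.1,.5,1,99,99.5,99.9]))
b=m&(P[:,2]>105)&(P[:,2]<117)&(q[:,0]<-40)&(abs(q[:,1])<33);print("box front",b.sum(),np.percentile(q[b][:,0],[.5,1,5]))
h=m&(P[:,2]>172)&(P[:,2]<182);print("handle",np.percentile(q[h],[1,99],axis=0).mean(0),np.median(P[h][:,2]))
for r in env.tip_of("rack_hole","wrist")[:2]: print("hole",r["conf"],r["uv"],atz(f,r["uv"],122),torack(atz(f,r["uv"],122),o,yaw))
s=env.get_state();print(s["position"],s["tool_rot"])
E
python3 rk.py w6
```

```text
clock: 8.2
position: [590.6, -60.5, 327.9]
tool_rot: [-179.9, -0.0, 101.3]
ft_force: [0.6, -0.0, 0.1]
grip_width: 0.499
grip_force: 0.0
bar 1134 [638.9 -53.4] yaw 11.240219979430455 ext 111.59057204144389
sheet 11987 ((638.1017456054688, -61.482391357421875), (156.90933227539062, 142.6696014404297), 11.177091598510742)
sheet 0 [-76.8 -76.  -75.3  79.1  79.5  80. ]
sheet 1 [-69.8 -69.3 -69.   70.8  70.9  71. ]
box front 207 [-51.7 -51.7 -51.6]
handle [5.  5.9] 175.21737321785542
hole 0.76 [239.5, 219.9] [ 580.4 -131.2  122. ] [-68.8 -55.2]
[590.4 -60.7 327.9] [-179.9   -0.   101.3]
```

View pics/w6.png

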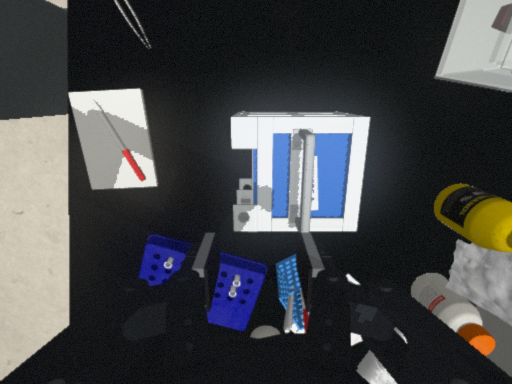

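The box is home: its front is flush with the notch's back at column ~253, about −54 mm in the rack frame. Now to the rod.

```bash
python3 -m jog '[-5,-2,0,0,0,0,0.5, -10,-4,0,0,0,0,0.5, -15,-6,0,0,0,0,0.5, -20,-8,3,0,0,0,0.5, -24.6,-9.6,7,0,0,0,0.5, -24.6,-9.6,7,0,0,0,0.5, -24.6,-9.6,7,0,0,0,0.5, -24.6,-9.6,7,0,0,0,0.5]'
python3 - <<'E'
from h import *
f=env.grab_frame("wrist");save(f,"w7");s=env.get_state();print(s["position"],s["tool_rot"])
P=cloud(f).reshape(-1,3);ok=f["range_z"].ravel()>0
for r in env.tip_of("rod_knob","wrist")[:2]: print(r,atz(f,r["uv"],143),w(f,r["uv"]))
k=ok&(np.hypot(P[:,0]-544,P[:,1]+321)<25)&(P[:,2]>145)&(P[:,2]<165);print(k.sum(),P[k].mean(0),P[k].min(0),P[k].max(0), np.median(P[k][:,2]))
t=k&(P[:,2]>152);print(P[t].mean(0),P[t].min(0),P[t].max(0))
E
```

```text
clock: 9.3
position: [545.4, -319.7, 260.2]
tool_rot: [179.9, 0.1, 101.4]
ft_force: [0.5, -0.6, -0.0]
grip_width: 0.498
grip_force: 0.0
[ 545.4 -319.7  260.2] [179.9   0.1 101.4]
{'uv': [256.7, 193.5], 'conf': 0.79} [ 544.3 -322.   143. ] [ 543.5 -318.2  154.4]
{'uv': [248.4, 155.9], 'conf': 0.59} [ 530.6 -290.   143. ] [ 531.6 -312.9   29.8]
288 [ 544.6 -319.6  153. ] [ 537.1 -328.3  145.1] [ 552.6 -312.9  155.8] 153.74477564382386
[ 544.8 -320.5  153.9] [ 537.3 -328.3  152. ] [ 552.6 -313.5  155.8]
```

View pics/w7.png

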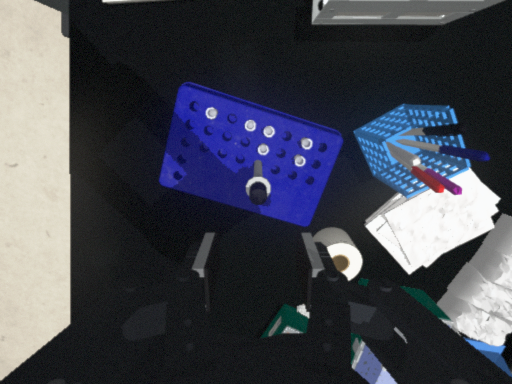

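The wrist view shows the rod knob at (258,190) between the open fingers, with the pen cup well clear at (410,150). I descend, grip and lift.

```bash
python3 -m jog '[-0.1,-0.1,4,0,0,0,0.5, -0.1,-0.1,8,0,0,0,0.5, -0.1,-0.1,10,0,0,0,0.5, -0.1,-0.1,10.7,0,0,0,0.5, -0.1,-0.1,10.7,0,0,0,0.5, -0.1,-0.1,10.7,0,0,0,0.5, -0.1,-0.1,10.7,0,0,0,0.05, -0.1,-0.1,10.7,0,0,0,0.05, -0.1,-0.1,10.7,0,0,0,0.05, -0.1,-0.1,10.7,0,0,0,0.05, -0.1,-0.1,10.7,0,0,0,0.05]'
```

```text
clock: 10.78
position: [544.4, -321.9, 152.8]
tool_rot: [180.0, 0.1, 101.3]
ft_force: [1.0, 0.9, 6.5]
grip_width: 0.163
grip_force: 58.5
```

```bash
python3 -m jog '[0,0,-4,0,0,0,0.05, 0,0,-9,0,0,0,0.05, 0,0,-14,0,0,0,0.05, 0,0,-16,0,0,0,0.05, 5,2,-16,0,0,0,0.05, 10,4,-16,0,0,0,0.05, 14,6,-16,0,0,0,0.05, 17,7,-16,0,0,0,0.05, 18.3,7.7,-16,0,0,0,0.05, 18.3,7.7,-16,0,0,0,0.05, 18.3,7.7,-16,0,0,0,0.05, 18.3,7.7,-16,0,0,0,0.05]'
python3 - <<'E'
from h import *
f=env.grab_frame("wrist");save(f,"w8");np.save("w8.npy",f,allow_pickle=True);s=env.get_state();print(s["position"],s["tool_rot"],s["ft_force"],s["torque"])
p=f["pixels"][130:290,180:380];cv2.imwrite("pics/w8c.png",cv2.cvtColor(cv2.resize(p,None,fx=4,fy=3.75,interpolation=2),cv2.COLOR_RGB2BGR))
for n in("rack_hole","lock_rod"):
  for r in env.tip_of(n,"wrist")[:2]: print(n,r,atz(f,r["uv"],122),w(f,r["uv"]))
R=f["R"];t=f["t"]
for X in([583.8,-126.8,122],[584,-127,160]):
  c=R@np.array(X)+t;print(X,c[:2]/c[2]*f["fx"]+[f["cx"],f["cy"]])
E
```

```text
clock: 12.28
position: [583.6, -128.2, 311.9]
tool_rot: [-180.0, 0.0, 101.3]
ft_force: [-0.3, 0.4, -1.0]
grip_width: 0.159
grip_force: 58.8
[ 583.6 -128.   311.9] [-180.     0.   101.3] [-0.5  0.3 -0.2] [ 0.  -0.  -0.1]
rack_hole {'uv': [257.7, 168.6], 'conf': 0.75} [ 582.2 -125.2  122. ] [ 585.  -139.6   62.6]
lock_rod {'uv': [259.9, 181.1], 'conf': 0.65} [ 587.5 -139.2  122. ] [ 583.8 -122.8  179.4]
lock_rod {'uv': [318.8, 120.4], 'conf': 0.56} [636.2 -60.2 122. ] [636.1 -60.2 122.3]
[583.8, -126.8, 122] [258.8 170.2]
[584, -127, 160] [259.2 179.6]
```

View pics/w8c.png

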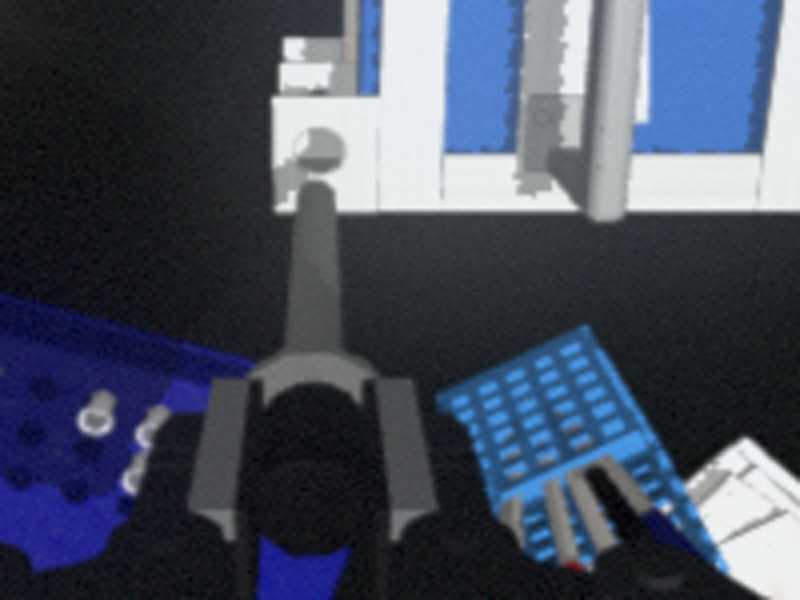

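The crop shows the rod held upright, its foot at crop (318,183), just in front of the hole at (320,149). I compare both numerically.

```bash
python3 - <<'E'
from h import *
f=np.load("w8.npy",allow_pickle=True).item()
g=cv2.cvtColor(f["pixels"],cv2.COLOR_RGB2GRAY)
print(g[163:192:1,252:268])
print("hole",atz(f,(260,169.7),122.5))
P=cloud(f);q=torack(P,np.array([583.6,-128.1]),11.3)
for z0 in(163,170,180,190,200,215,230):
    m=(P[...,2]>z0)&(P[...,2]<z0+10)&(np.hypot(q[...,0],q[...,1])<14);print(z0,m.sum(),P[m].mean(0) if m.any() else"",np.percentile(P[m][:,0],[5,95]) if m.any() else "")
for z in(165,170):
    c=f["R"]@np.array([583.6,-128.1,z])+f["t"];print(c[:2]/c[2]*f["fx"]+[f["cx"],f["cy"]])
E
```

```text
[[238 235 237 235 235 230 225 227 223 226 232 236 236 236 234 238]
 [237 236 235 233 220 182 173 169 169 179 200 223 233 235 235 237]
 [238 235 228 214 218 176 156 155 156 160 168 184 212 231 234 236]
 [237 233 221 223 227 181 160 159 160 157 157 162 179 211 230 236]
 [234 221 223 231 232 183 157 161 157 160 159 157 159 185 227 235]
 [233 220 230 233 229 178 158 154 157 159 160 156 157 172 212 231]
 [232 219 232 230 193 163 156 158 159 159 158 156 155 169 207 231]
 [229 209 224 194 166 155 157 158 156 158 158 158 155 169 202 230]
 [227 196 178 159 154 153 152 153 152 155 154 156 152 167 202 230]
 [183 186 144 118 118 115 116 118 119 120 120 123 129 170 216 233]
 [162 157 130 110 105 105 107 105 107 107 109 114 128 186 227 233]
 [159 154 135 122 111 110 105 107 105 108 115 133 154 206 229 236]
 [160 157 148 138 132 136 125 117 117 125 156 188 213 227 235 234]
 [157 158 153 151 150 188 178 176 177 195 214 223 231 234 234 234]
 [157 156 154 153 157 186 188 194 212 224 233 234 235 233 234 235]
 [159 156 155 149 132 126 128 131 142 181 227 235 234 233 235 233]
 [156 156 150 123 104  99  9
[... 507 characters left out ...]

 [ 81  76  85  88  92  94  93  96  97  96  98  97  88  86  84  90]
 [ 48  64  83  86  92  90  94  96  97  99  97  93  71  56  57  60]
 [ 49  64  83  87  90  93  94  97  97  98  95  92  68  56  52  56]
 [ 48  71  82  87  91  94  96  94  98  97  97  93  69  53  56  53]
 [ 46  71  82  92  87  90  93  94  94  98  98  92  69  54  51  54]]
hole [ 584.9 -125.9  122.5]
163 17 [ 582.6 -123.8  170.1] [578.7 586.3]
170 28 [ 582.7 -123.7  175.3] [578.7 587.2]
180 32 [ 582.6 -123.6  185.4] [578.8 586.9]
190 34 [ 582.1 -123.8  195.2] [578.2 586.8]
200 40 [ 582.2 -123.8  205. ] [578.3 586.6]
215 50 [ 582.4 -123.7  220.1] [578.5 586.9]
230 61 [ 582.  -123.9  234.8] [578.1 586.8]
[258.6 182. ]
[258.6 183.5]
```

```bash
python3 -m jog '[0.15,0.08,1,0,0,0,0.05, 0.15,0.08,3,0,0,0,0.05, 0.15,0.08,4,0,0,0,0.05, 0.15,0.08,4.5,0,0,0,0.05, 0.15,0.08,5,0,0,0,0.05, 0.15,0.08,5.5,0,0,0,0.05, 0.15,0.08,5.5,0,0,0,0.05]'
python3 - <<'E'
from h import *
f=env.grab_frame("wrist");s=env.get_state();print(s["position"],s["ft_force"],s["torque"])
p=f["pixels"][130:290,180:380];cv2.imwrite("pics/w9c.png",cv2.cvtColor(cv2.resize(p,None,fx=4,fy=3.75,interpolation=2),cv2.COLOR_RGB2BGR))
E
```

```text
clock: 13.3
position: [584.1, -125.5, 256.8]
tool_rot: [-180.0, -0.0, 101.3]
ft_force: [-0.3, -0.0, -0.6]
grip_width: 0.162
grip_force: 58.8
[ 584.2 -125.5  257.1] [0.1 0.5 0.6] [ 0. -0. -0.]
```

View pics/w9c.png

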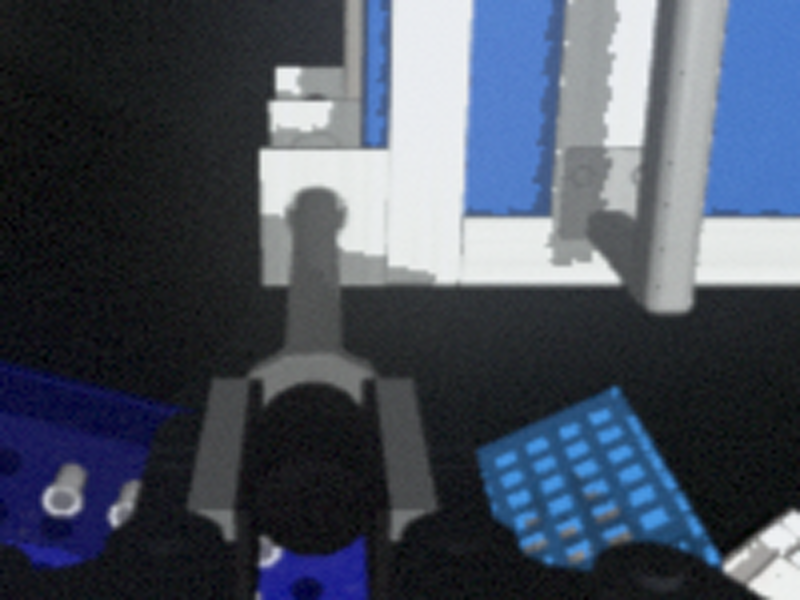

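The foot has entered the hole (crop (316,205)), centred and with no force. I lower further in stages.

```bash
python3 -m jog '[0,0,1,0,0,0,0.05, 0,0,2,0,0,0,0.05, 0,0,3,0,0,0,0.05, 0,0,3.6,0,0,0,0.05, 0,0,4.2,0,0,0,0.05, 0,0,4.8,0,0,0,0.05, 0,0,5.4,0,0,0,0.05, 0,0,6,0,0,0,0.05, 0,0,6,0,0,0,0.05]'; python3 -c "
from h import *
s=env.get_state();print(s['ft_force'],s['torque'],s['position'])"
```

```text
clock: 14.48
position: [584.0, -125.5, 196.5]
tool_rot: [-180.0, -0.0, 101.3]
ft_force: [0.5, -0.3, -0.4]
grip_width: 0.155
grip_force: 58.8
[ 0.5 -0.3 -0.4] [ 0. -0.  0.] [ 584.  -125.5  196.5]
```

```bash
python3 -m jog '[0,0,1,0,0,0,0.05, 0,0,2,0,0,0,0.05, 0,0,2.8,0,0,0,0.05, 0,0,3.4,0,0,0,0.05, 0,0,3.9,0,0,0,0.05, 0,0,4.3,0,0,0,0.05, 0,0,4.5,0,0,0,0.05, 0,0,4.5,0,0,0,0.05]'; python3 -c "
from h import *
s=env.get_state();print(s['ft_force'],s['torque'],s['position'])"
```

```text
clock: 15.48
position: [584.2, -125.5, 152.0]
tool_rot: [-180.0, 0.0, 101.3]
ft_force: [0.7, 0.4, 0.2]
grip_width: 0.163
grip_force: 58.8
[0.7 0.4 0.2] [0.  0.  0.1] [ 584.2 -125.5  152. ]
```

```bash
python3 -m jog '[0,0,0.1,0,0,0,0.3, 0,0,0.1,0,0,0,0.4, 0,0,0.1,0,0,0,0.4, 0,0,0.1,0,0,0,0.4, 0,0,-3,0,0,0,0.4, 0,0,-6,0,0,0,0.4, 0,0,-12,0,0,0,0.4, 4,0,-17,0,0,0,0.4, 7,1,-18,0,0,0,0.4, 7,1,-18,0,0,0,0.4, 7,1,-18,0,0,0,0.4]'; python3 rk.py w10; python3 - <<'E'
from h import *
f=env.grab_frame("wrist");P=cloud(f).reshape(-1,3)
for a,b in((123,133),(136,160)):
    k=(np.hypot(P[:,0]-584,P[:,1]+126)<18)&(P[:,2]>a)&(P[:,2]<b);print(k.sum(),P[k].mean(0) if k.any() else"",np.percentile(P[k][:,2],[5,50,95]) if k.any() else "",P[k].min(0),P[k].max(0))
p=f["pixels"][100:300,150:400];cv2.imwrite("pics/w10c.png",cv2.cvtColor(cv2.resize(p,(750,600),interpolation=2),cv2.COLOR_RGB2BGR))
E
```

```text
clock: 16.85
position: [580.1, -55.2, 331.4]
tool_rot: [-180.0, -0.0, 101.3]
ft_force: [-0.0, -0.7, 0.2]
grip_width: 0.398
grip_force: 0.0
bar 1163 [639.1 -55.5] yaw 11.342285059925764 ext 113.56324451430612
sheet 11402 ((638.1724243164062, -61.80192565917969), (157.10716247558594, 143.20654296875), 11.342755317687988)
sheet 0 [-76.5 -76.  -75.2  79.1  79.6  80.1]
sheet 1 [-70.  -69.5 -69.1  71.1  71.3  71.4]
box front 221 [-51.9 -51.9 -51.9]
handle [5.  3.3] 175.2036142397455
hole 0.58 [247.9, 218.5] [ 580.2 -123.5  122. ] [-67.4 -47.6]
hole 0.36 [248.4, 189.0] [573.4 -84.5 122. ] [-66.2  -8.1]
[580.1 -55.6 331.2] [-179.9   -0.   101.3]
187 [ 584.2 -120.8  125.8] [123.1 126.1 130.5] [ 570.5 -140.3  123. ] [ 600.2 -108.4  133. ]
182 [ 583.1 -122.6  147.9] [138.1 150.  151.4] [ 575.7 -132.4  136.1] [ 590.8 -116.9  152. ]
```

View pics/w10c.png

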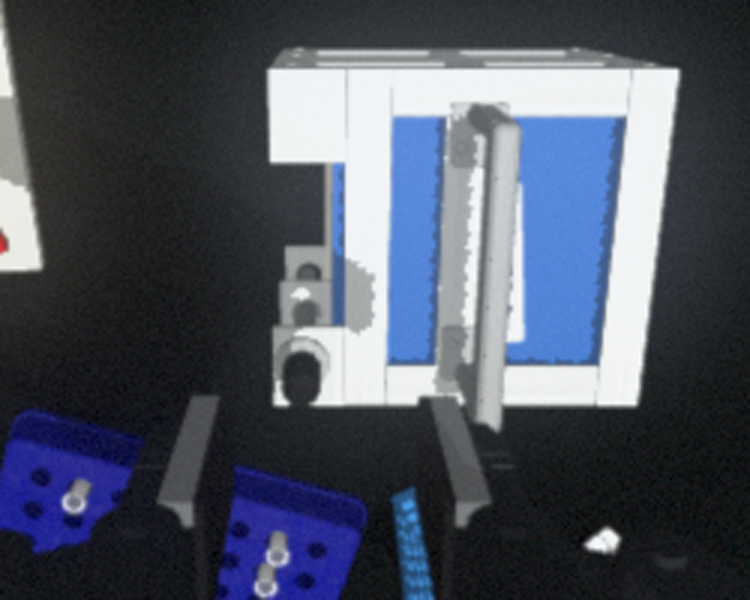

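The rod is down: knob top at z≈150.5 (expected 151), flange on the sheet at crop (303,355), boxes home. Now the handle.

```bash
python3 -m jog '[-1,3,0,0,0,0,0.4, -1.8,5.9,0,0,0,0,0.4, -1.8,5.9,5,0,0,0,0.4, -1.8,5.9,9,0,0,0,0.4, -1.8,5.9,13,0,0,0,0.4, -1.8,5.9,15.5,0,0,0,0.4, -1.8,5.9,16.4,0,0,0,0.4, -1.8,5.9,16.4,0,0,0,0.4, -1.8,5.9,16.4,0,0,0,0, -1.8,5.9,16.4,0,0,0,0, -1.8,5.9,16.4,0,0,0,0, -1.8,5.9,16.4,0,0,0,0]'
```

```text
clock: 18.5
position: [642.4, -61.1, 169.3]
tool_rot: [179.9, 0.1, 101.3]
ft_force: [5.6, -0.8, 7.1]
grip_width: 0.105
grip_force: 60.4
```

```bash
python3 -m jog '[0,0,0,0,0,0,0, 0,0,0,0,0,0,0, 0,0,-0.3,0,0,0,0, 0,0,-0.8,0,0,0,0]'; python3 -c "
from h import *
s=env.get_state();print(s['ft_force'],s['torque'],s['position'],s['tool_rot'],s['grip_width'],s['grip_force'])"
```

```text
clock: 19.0
position: [641.1, -60.9, 175.5]
tool_rot: [-179.9, -0.0, 101.3]
ft_force: [0.2, -0.9, -7.4]
grip_width: 0.105
grip_force: 58.4
[ 0.2 -0.9 -7.4] [-0. -0. -0.] [641.1 -60.9 175.5] [-179.9   -0.   101.3] 0.1047340198840054 58.42939496040344
```

The rack weighs on the wrist (~7.4 N) with no moment. I lift slowly to about 10 cm.

```bash
python3 -m jog '[0,0,-0.5,0,0,0,0, 0,0,-1.2,0,0,0,0, 0,0,-2.2,0,0,0,0, 0,0,-3.4,0,0,0,0, 0,0,-4.8,0,0,0,0, 0,0,-6.2,0,0,0,0, 0,0,-7.4,0,0,0,0, 0,0,-8.4,0,0,0,0, 0,0,-9,0,0,0,0, 0,0,-9.3,0,0,0,0, 0,0,-9.3,0,0,0,0, 0,0,-9.3,0,0,0,0]'; python3 -m jog '[0,0,0,0,0,0,0, 0,0,0,0,0,0,0, 0,0,0,0,0,0,0, 0,0,0,0,0,0,0]'
python3 - <<'E'
from h import *
s=env.get_state();print(s['ft_force'],s['torque'],s['position'],s['tool_rot'],s['grip_force'])
f=env.grab_frame("scene");save(f,"s9");cv2.imwrite("pics/s9c.png",cv2.cvtColor(cv2.resize(f["pixels"][130:270,200:380],(720,560),interpolation=2),cv2.COLOR_RGB2BGR))
g=env.grab_frame("top");
for F,n in((f,"scene"),(g,"top")):
    P=cloud(F).reshape(-1,3);q=torack(P,np.array([639.2,-62.5]),11.3)
    m=(abs(q[:,0])<75)&(abs(q[:,1])<69)&(P[:,2]>212)&(P[:,2]<240)
    if m.sum()>50:
        A=np.c_[q[m],np.ones(m.sum())];
        c=np.linalg.lstsq(A,P[m][:,2],rcond=None)[0];r=abs(A@c-P[m][:,2])<4;c=np.linalg.lstsq(A[r],P[m][r][:,2],rcond=None)[0];print(n,m.sum(),"tilt deg",np.degrees(c[:2]),"z",c[2])
E
```

```text
clock: 20.5
position: [641.5, -61.0, 268.6]
tool_rot: [-180.0, -0.0, 101.3]
ft_force: [-0.8, 0.2, -7.3]
grip_width: 0.108
grip_force: 58.4
clock: 21.0
position: [641.6, -60.9, 269.0]
tool_rot: [-180.0, 0.0, 101.3]
ft_force: [-0.6, 0.0, -6.9]
grip_width: 0.098
grip_force: 58.4
[-0.6  0.  -6.9] [ 0. -0. -0.] [641.6 -60.9 269. ] [-180.     0.   101.3] 58.43362748622894
scene 864 tilt deg [-2.1 -1.3] z 222.65142928301654
top 657 tilt deg [-0.8  0. ] z 221.32092335514622
```

View pics/s9c.png

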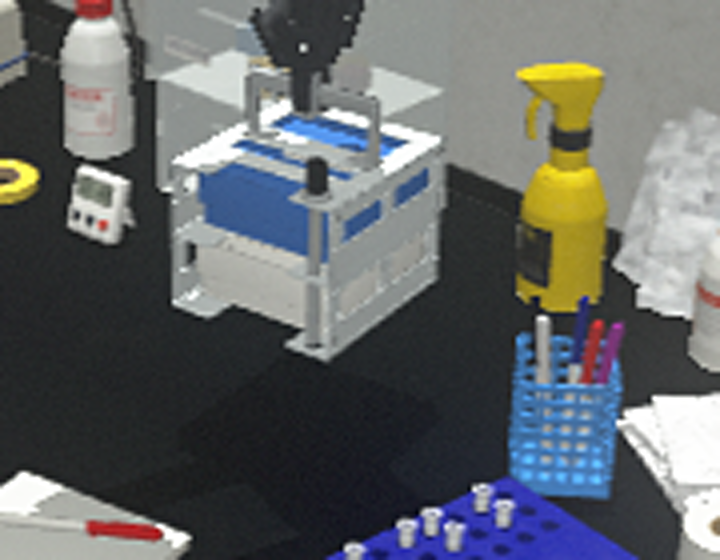

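The rack hangs level about 10 cm up, with both boxes home and the rod right down through the front tab. I hand it in.

```bash
python3 -c "
from station import env
print(env.close_job())"
```

```text
the job is handed in; nothing more can be done
None
```

I handed the job in at about 21 s, but the call returned no verdict. At hand-in the rack hung by its handle about 10 cm up, level and still, with both boxes home and the rod fully down. The tube rack, pen cup and timer were not touched.

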